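Refit the hand knob of a bench air shut-off and switch it over

ROBOT

A 7-joint arm with a two-finger parallel gripper is mounted at the origin on a cart in front of the work surface, level with it; the furniture and walls round the work are solid. World frame = base frame: x ahead of the robot, y to its left, z up, the work surface at z = 0. Lengths are in m, angles in rad, forces in N, time in s.
With the tool pointing down it reaches from about 0.35 to 0.9 m from the base axis. Payload 8.1 kg.
Tool frame: the origin (TCP) lies at the very end of the fingers, on their centre line; the grasp point (between the pads) lies 19 mm behind it; z points along the fingers, y is the line along which they close (so a half turn about z gives the same grasp; the last joint's range is limited). The gripper opens to 92 mm and grips with 3 to 60 N. Pads are 19 mm wide; open, the fingers measure 130 mm over their backs; the gripper's body (75 mm by 190 mm) begins 47 mm behind the grasp point.
Start: joints at [-1.415, 0.434, 0.025, 1.573, -0.012, 1.134, -0.075], TCP at [0.16, 0.604, 0.227] pointing down, gripper open.
Joint ranges: [-2.62, 2.62], [-0.44, 2.09], [-1.27, 1.32], [0.08, 2.57], [-1.32, 4.46], [0.12, 2], [-2.74, 2.74]. Speed limits (rad/s): [2.22, 2.22, 3.01, 3.01, 3.14, 3.14, 3.14].

INTERFACE

Orientations are given as a rotation vector (axis times angle).
In Python, from cell import arm gives the robot as it stands.
- The arm moves only by the tool carry_out, never from a script. Its argument "commands" is a list of rows, each a list of 7 numbers: the opening, from 0 (shut) to 1 (fully open), then the shift along the tool's x, y, z each as a share of 0.025 m, from -1 to 1, then the turn, a rotation vector about the tool's x, y, z each as a share of 0.1 rad, from -1 to 1. A call has 1 to 8 rows; each row shifts and turns the commanded pose from where the row before left it, along the tool's axes as they then stand; what a row does not reach is not made up. A row lasts 1/10 s, in which the tool goes at most 50 mm and 8.59 degrees, less where a joint would pass 70% of its speed; a pose out of reach is approached as far as the arm can. A call with a number of a shift or a turn outside -1 to 1 is refused whole. A call with a gripper value outside its range is refused whole. The fingers move at their own pace and stop on an object; "squeeze" is the grip in N (left out, the last holds). Time passes only in rows, so rows that do not move let the fingers close. It gives the time, the measured TCP pose, the force, the opening and the grip force at its end, in the units of the state.
- arm.observe(): the state, without advancing time (a new reading comes with each control period).
- arm.get_image(name): name is "scene" or "top" or "wrist"; returns a dict with "pixels" (400x640x3 uint8, red, green, blue), "range_z" (400x640 float32, m along the optical axis (not along the pixel's ray), 0 where there is no reading), "mtx" (3x3 intrinsics, pixels), "k1" (the pictures are not rectified: a ray, as slopes to the right and down, at radius r is drawn at 1 + k1 r^2 times it, then the intrinsics apply), "R" (3x3) and "t" (3): a world point X has camera coordinates R X + t; the wrist camera has in their place "tool_from_camera" (4x4, takes a point from camera to tool coordinates, whose origin is the TCP and whose axes are the flange's). Camera axes: x right, y down, z forward; pixel columns grow to the right and rows downward; lengths in m; the calibration is good to about 2 mm. A picture is of the moment at which its call begins: read the wrist's pose just before it.
- arm.sign_off(): hands the job in; it is judged then, once.
The state is a dict: "clock": time; "joints": joint angles; "dq": joint speeds; "joint_efforts": joint torques, N m; "position": TCP position; "ee_rot": TCP orientation; "force": force on the tool from outside, world axes, zero at the start; "ft_torque": the same for the moment, N m; "width": opening from 0.0 (shut) to 1.0 (fully open); "gripper_force": force on a finger pad.
Only numpy, scipy, OpenCV 4.12 (cv2) and the standard library are available. Lean on these libraries where they do the work, as an engineer would, in place of code of your own. Each camera call takes 0.05 s, during which the arm holds its last target. There are 200 camera calls.

TASK

The hand knob of the air shut-off has been taken off and stands on the bench. Fit it fully onto the square spindle of the sloping panel, then push it in against its spring and turn it clockwise until the pointer is at the other mark, and let it spring back out so that it stays locked there with the knob on. Leave the small tub and the roll of tape where they are.

Things in the scene. Friction and masses are not known exactly. Their poses are not given: they have to be found in the camera images.
- knob: loose black hand knob, standing bore down. Round skirt 40 mm across, 24 mm high; on it an upright grip bar 46 mm long (knob's x), 12 thick (y), 26 high: 50 mm overall, 70 g. In the middle of the underside a square blind bore, 16 mm wide, 20 deep, sides parallel to x and y: fits the spindle in any of four directions. Origin: centre of the underside; z towards the grip bar.
- station: grey console fixed to the bench, 220 mm wide (y), 160 deep (x), 50 high in front, 150 at the back; its panel slopes 32 degrees down to its front (-x), towards the robot. On it a round gauge (58 mm across, 14 proud) at the left (+y) and the spindle right of the middle. Two short dark lines, 60 degrees apart, up-slope of the spindle, mark the pointer's places. Origin: centre of the underside.
- spindle_seat (a point): centre of the face of the spindle's round collar (52 mm across, 12 above the panel), on which the knob's underside seats; moves with the spindle. z: the axis, out of the panel, 32 degrees from vertical. The spindle is a steel square, 14 mm wide, 18 mm out from this face, its last 4 mm tapering to 8; sides parallel to this frame's x and y; x points to its brass pointer.
- press (a joint): how far the spindle is pushed in along its axis, m: 0 sprung out, 0.008 fully in. The spring pushes back 6 N at first and 12 N fully in.
- turn (a joint): turn of the spindle, rad, clockwise seen from outside the panel: 0 at the first mark (start), 1.047 (60 degrees) at the other mark, which is a hard stop. A gate lets it turn only while pushed in more than 5 mm; between the marks it cannot spring out. The knob has up to 9 degrees of play on the square.
- tub: bystander: small white plastic tub with a coloured lid, 52 mm across, 33 mm high. Origin: centre of the underside.
- tape_roll: bystander: roll of black electrical tape lying flat, 66 mm across, 19 mm high. Origin: centre of the underside.
Not all that is in view belongs to the job. What is shaped like the knob but blue or purple is not meant.

How it is judged:
On the way:
1. the knob is fully on the spindle while the spindle is still near the first mark (z of knob in the frame of spindle_seat between -0.003 and 0.003 m and distance between knob and spindle_seat below 0.005 m and angle between the z axis of knob and the z axis of spindle_seat, either way round below 0.15 rad and value of joint turn below 0.5 rad), for 0.1 s.
At the end, for the whole second after the job is handed in: The knob is fully on the spindle (underside within 3 mm of the collar's face, its origin within 5 mm of spindle_seat, axes within 0.15 rad), the spindle is at the other mark (turn above 0.93 rad) and has sprung back out (press below 1.5 mm), and the knob is at rest (z of knob in the frame of spindle_seat below 0.003 m and distance between knob and spindle_seat below 0.005 m and angle between the z axis of knob and the z axis of spindle_seat, either way round below 0.15 rad and value of joint turn above 0.93 rad and value of joint press below 0.0015 m and linear speed of knob below 0.02 m/s); the robot touches nothing.
It fails at once if the tub is moved more than 30 mm (distance of tub from where it was at the start of the episode above 0.03 m).
It fails at once if the tape roll is moved more than 30 mm (distance of tape_roll from where it was at the start of the episode above 0.03 m).
It also fails if it takes over 45 s, if anything falls off the work surface, if the arm or the gripper's body presses on something with over 40 N, if the wrist force passes 120 N, or if a joint passes its speed limit or range.

## Working session

There is one attempt and no reset: what is moved stays moved. The work goes in short steps, Python scripts to look and compute and a tool call to move; the robot and the scene stay as the last step left them, time stands still between calls to the robot, and variables do not carry over. Pictures are saved under pics/ and viewed, at most 10 in all, crops included, and the job is handed in when it is done.

Besides the shell and the picture viewer there is one more tool, called after "Call:" in YAML: its name, and indented under it one key for each argument. carry_out: Moves the arm, as the interface text tells. Shift numbers are shares of 0.025 m and turn numbers shares of 0.1 rad, none past 1 either way. Its arguments: {"type":"object","properties":{"commands":{"type":"array"},"squeeze":{"type":"number"}},"required":["commands"]}

```bash
mkdir -p pics; ls
cat > h.py <<'E'
import numpy as np, cv2, pickle
from scipy.spatial.transform import Rotation as Ro
from cell import arm
def snap(n):
    s=arm.observe(); d=arm.get_image(n); d['s']=s
    pickle.dump(d,open(f'{n}.pkl','wb')); return d
def load(n): return pickle.load(open(f'{n}.pkl','rb'))
def world(d,u=None,v=None):
    """HxWx3 world points"""
    K=d['mtx']; k=d['k1']; h,w=d['range_z'].shape
    uu,vv=np.meshgrid(np.arange(w),np.arange(h))
    x=(uu-K[0,2])/K[0,0]; y=(vv-K[1,2])/K[1,1]; X,Y=x.copy(),y.copy()
    for _ in range(15):
        f=1+k*(X*X+Y*Y); X=x/f; Y=y/f
    z=d['range_z']; P=np.stack([X*z,Y*z,z],-1)
    if 'R' in d: return (P-d['t'])@d['R']
    T=d['tool_from_camera']; P=P@T[:3,:3].T+T[:3,3]
    s=d['s']; return P@Ro.from_rotvec(s['ee_rot']).as_matrix().T+np.array(s['position'])
def save(n,img): cv2.imwrite('pics/'+n,cv2.cvtColor(img,cv2.COLOR_RGB2BGR))
E
python3 - <<'E'
from h import *
for n in('scene','top'):
    d=snap(n); save(n+'0.png',d['pixels'])
s=arm.observe(); print(s)
E
```

```text
pics
{'clock': 0.1, 'joints': array([-1.41459728,  0.4351354 ,  0.02496789,  1.57399788, -0.01159377,
        1.13398604, -0.07509563]), 'dq': array([ 0.00026003, -0.00284466,  0.00031976, -0.0037156 ,  0.00041059,
        0.00118623,  0.00167903]), 'joint_efforts': array([ 2.60604436e-03, -6.69119167e+01,  9.87868309e-01, -3.15149546e+01,
       -6.04677689e-02,  3.73784651e-02,  8.94040204e-05]), 'position': array([0.15988414, 0.60373828, 0.22603769]), 'ee_rot': array([-4.05469575e-01, -3.11526612e+00,  2.16910080e-03]), 'force': array([ 0.52443217, -0.26048849, -0.14183247]), 'ft_torque': array([ 0.02824638, -0.00221538,  0.00668146]), 'gripper_force': 0.0, 'width': 1.0012550859215925}
```

View pics/scene0.png

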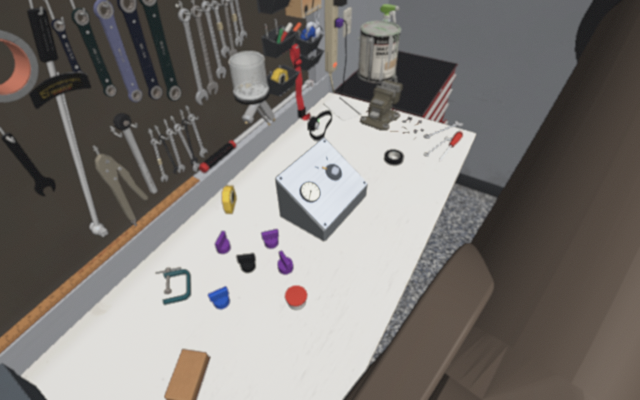

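View pics/top0.png

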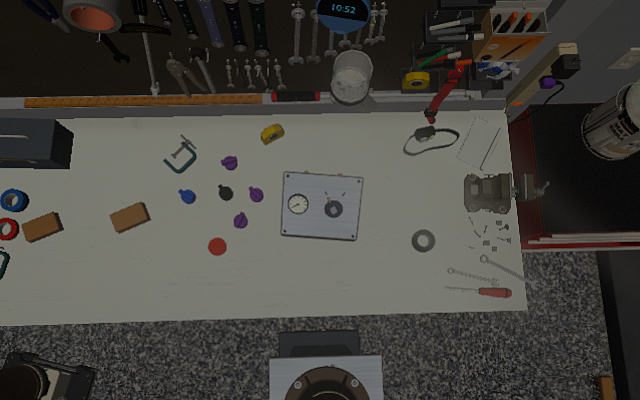

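Candidates in the top view are black (226,193), blue (187,196), and purple (230,162), (256,195), (240,220). I choose the black one. The tub is at (217,246), the tape at (423,240) and the spindle at about (334,208).

Run:
```python
from h import *
d=load('top'); P=world(d)
np.set_printoptions(precision=4,suppress=True)
a=d['pixels'][140:260,170:380]; a=cv2.resize(a,(788,450),interpolation=cv2.INTER_CUBIC)
save('crop1.png',a)
for nm,(u,v) in dict(knob=(226,193),purR=(256,195),purB=(240,220),purT=(230,162),blue=(187,196),tub=(217,246),tape=(423,232),sp=(334,208)).items():
    print(nm,P[v,u])
# knob points
def cl(c,r,lo,hi):
    m=(np.hypot(P[...,0]-c[0],P[...,1]-c[1])<r)&(P[...,2]>lo)&(P[...,2]<hi); return P[m],m
c=P[193,226]
b,m=cl(c,.04,.04,.06); print('bar',len(b),b.mean(0),b.min(0),b.max(0)); 
w,vv=np.linalg.eigh(np.cov(b[:,:2].T)); print(np.sqrt(w),np.degrees(np.arctan2(vv[1,1],vv[0,1])))
b,_=cl(c,.04,.015,.06); print('all',len(b),b.min(0),b.max(0),(b.min(0)+b.max(0))/2)
# panel plane
q=P[175:238,286:360].reshape(-1,3); q=q[(q[:,2]>.05)&(q[:,2]<.16)]
best=0;rng=np.random.default_rng(0)
for _ in range(500):
    t=q[rng.choice(len(q),3,False)];n=np.cross(t[1]-t[0],t[2]-t[0])
    if np.linalg.norm(n)<1e-6: continue
    n/=np.linalg.norm(n); k=abs((q-t[0])@n)<.003
    if k.sum()>best: best=k.sum();bk=k
t=q[bk];c0=t.mean(0);n=np.linalg.svd(t-c0)[2][2];n*=np.sign(n[2]);print('panel',c0,n,np.degrees(np.arccos(n[2])),np.degrees(np.arctan2(n[1],n[0])),best,len(q))
h=(P-c0)@n
for v in range(196,222,2): print(v,(h[v,318:350:2]*1000).round().astype(int))
```

```text
knob [0.6146 0.2734 0.0535]
purR [0.6079 0.1876 0.0477]
purB [0.5364 0.2344 0.0424]
purT [0.7131 0.2656 0.0335]
blue [0.6098 0.3866 0.047 ]
tub [0.4642 0.3014 0.0316]
tape [ 0.4913 -0.2987  0.0193]
sp [ 0.5485 -0.0326  0.1313]
bar 66 [0.6236 0.2796 0.0491] [0.6046 0.2622 0.0405] [0.6435 0.2987 0.0552]
[0.0035 0.0136] -141.37532229586154
all 162 [0.6046 0.261  0.0157] [0.6435 0.2994 0.0552] [0.624  0.2802 0.0354]
panel [ 0.5618 -0.0068  0.1044] [-0.5316  0.0552  0.8452] 32.30491160077311 174.07432048041437 2962 4492
196 [ 3 -3 -3 -1  2  3  1 -1 -2  1 -3  0 -2  2  0  7]
198 [-3 -2 -1 -4 -2 11 -3 -1  0 -2  5 -2 -2 -2  4 -1]
200 [-8 -2  3  2  0 -2 11 14 18 10 -3 -1  0  1  0 -1]
202 [-2  4  1 -3 -2 11 11 17 12 14 11 12  0  1 -4  0]
204 [ 0 -3 -1  0 11  8 15 14  9 13 15 13  1 -2 -3 -1]
206 [ 4  6  0 -2 10 11 13 12 14 10 15 10 14 -1  0  0]
208 [-2 -4  1 -1 12 11 12 25 28 16 11 11 12  0 -1  3]
210 [  -2   -4    0   -1    8 1250   14   29   25   26   11   11   15   -3
   -2    0]
212 [-5  0  2 -2 12 10 12 25 23 10  9 15  9 -2 -4 -2]
214 [-1 -1  2  2  3 12 12  8 14 14 16 14  0 -3  1  1]
216 [ 4  4 -3 -2  0  4 16 16  9 15  1 -4  1  3 -3  0]
218 [-2 -1 -2 -5  5  1  0  3 -7  2  4  1 -2 -3 -3 -3]
220 [ 4  3  4 -5  1 -2 -5 -4  4 -4  4 -5  0 -1  3  1]
```

View pics/crop1.png

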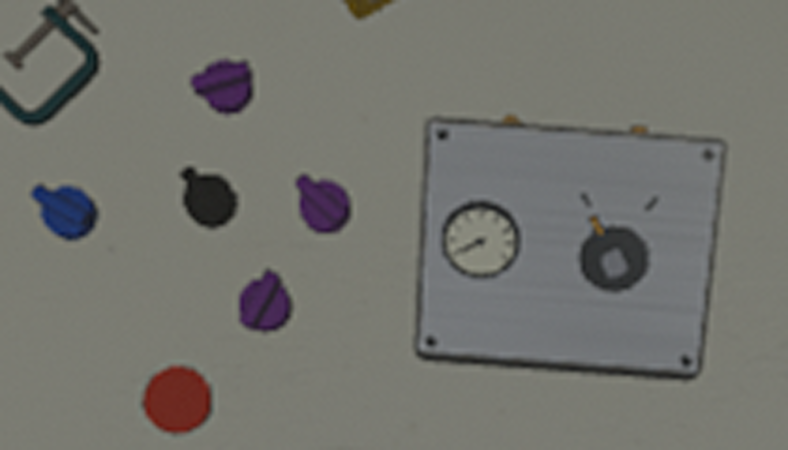

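The crop shows the chosen knob to be black, with its bar pointing up-left. The pointer is at the left mark, and the collar is at crop pixel (613,258).

```bash
cat >> h.py <<'E'
np.set_printoptions(precision=4,suppress=True)
def down(az):  # tool pointing down, closing axis at azimuth az (deg)
    a=np.radians(az); y=np.array([np.cos(a),np.sin(a),0]); z=np.array([0,0,-1.]); return np.c_[np.cross(y,z),y,z]
def plan(p,R=None,s=None):
    s=s or arm.observe(); R0=Ro.from_rotvec(s['ee_rot']).as_matrix()
    d=R0.T@(np.array(p)-s['position'])/.025
    print('shift total (units)',d.round(2),'min rows',np.abs(d).max().round(2))
    if R is not None:
        r=Ro.from_matrix(R0.T@R).as_rotvec()/.1; print('turn total (units, after shift)',r.round(2),'min rows',np.abs(r).max().round(2))
E
python3 - <<'E'
from h import *
plan([.60,.28,.20],down(-51)); s=arm.observe(); print(Ro.from_rotvec(s['ee_rot']).as_matrix())
E
```

```text
shift total (units) [-20.33  -8.01   1.06] min rows 20.33
turn total (units, after shift) [-0.01  0.02 22.02] min rows 22.02
[[-0.9667  0.256  -0.0002]
 [ 0.256   0.9667 -0.0014]
 [-0.0001 -0.0014 -1.    ]]
```

Call:
carry_out:
  commands:
    - [1,-0.85,-0.33,0.04,0,0,0]
    - [1,-0.85,-0.33,0.04,0,0,0]
    - [1,-0.85,-0.33,0.04,0,0,0]
    - [1,-0.85,-0.33,0.04,0,0,0]
    - [1,-0.85,-0.33,0.04,0,0,0]
    - [1,-0.85,-0.33,0.04,0,0,0]
    - [1,-0.85,-0.33,0.04,0,0,0]
    - [1,-0.85,-0.33,0.04,0,0,0]

```text
clock: 0.9
position: [0.308, 0.496, 0.2183]
ee_rot: [-0.405, -3.115, 0.001]
force: [0.7, -0.1, -0.0]
width: 1.002
gripper_force: 0.0
```

Call:
carry_out:
  commands:
    - [1,-0.85,-0.33,0.04,0,0,0]
    - [1,-0.85,-0.33,0.04,0,0,0]
    - [1,-0.85,-0.33,0.04,0,0,0]
    - [1,-0.85,-0.33,0.04,0,0,0]
    - [1,-0.85,-0.33,0.04,0,0,0]
    - [1,-0.85,-0.33,0.04,0,0,0]
    - [1,-0.85,-0.33,0.04,0,0,0]
    - [1,-0.85,-0.33,0.04,0,0,0]

```text
clock: 1.7
position: [0.4553, 0.3888, 0.2103]
ee_rot: [-0.405, -3.115, 0.001]
force: [0.1, 0.5, -0.0]
width: 0.998
gripper_force: 0.0
```

Call:
carry_out:
  commands:
    - [1,-0.85,-0.33,0.04,0,0,0]
    - [1,-0.85,-0.33,0.04,0,0,0]
    - [1,-0.85,-0.33,0.04,0,0,0]
    - [1,-0.85,-0.33,0.04,0,0,0]
    - [1,-0.85,-0.33,0.04,0,0,0]
    - [1,-0.85,-0.33,0.04,0,0,0]
    - [1,-0.85,-0.33,0.04,0,0,0]
    - [1,-0.85,-0.33,0.04,0,0,0]

```text
clock: 2.5
position: [0.6027, 0.2815, 0.2022]
ee_rot: [-0.405, -3.115, 0.001]
force: [-0.4, -0.4, 0.3]
width: 1.0
gripper_force: 0.0
```

Call:
carry_out:
  commands:
    - [1,0,0,0,0,0,0.9]
    - [1,0,0,0,0,0,0.9]
    - [1,0,0,0,0,0,0.9]
    - [1,0,0,0,0,0,0.9]
    - [1,0,0,0,0,0,0.9]
    - [1,0,0,0,0,0,0.9]
    - [1,0,0,0,0,0,0.9]
    - [1,0,0,0,0,0,0.9]

```text
clock: 3.3
position: [0.602, 0.2821, 0.2022]
ee_rot: [-1.482, -2.77, 0.001]
force: [0.8, 0.2, -0.2]
width: 0.998
gripper_force: 0.0
```

Call:
carry_out:
  commands:
    - [1,0,0,0,0,0,0.9]
    - [1,0,0,0,0,0,0.9]
    - [1,0,0,0,0,0,0.9]
    - [1,0,0,0,0,0,0.9]
    - [1,0,0,0,0,0,0.9]
    - [1,0,0,0,0,0,0.9]
    - [1,0,0,0,0,0,0.9]
    - [1,0,0,0,0,0,0.9]

```text
clock: 4.1
position: [0.602, 0.2822, 0.2023]
ee_rot: [-2.363, -2.07, 0.001]
force: [0.1, 0.6, 0.1]
width: 1.004
gripper_force: 0.0
```

Call:
carry_out:
  commands:
    - [1,0,0,0,0,0,0.9]
    - [1,0,0,0,0,0,0.9]
    - [1,0,0,0,0,0,0.9]
    - [1,0,0,0,0,0,0.9]
    - [1,0,0,0,0,0,0.9]
    - [1,0,0,0,0,0,0.9]
    - [1,0,0,0,0,0,0.9]
    - [1,0,0,0,0,0,0.2]

```text
clock: 4.9
position: [0.602, 0.2823, 0.2022]
ee_rot: [2.899, 1.21, -0.001]
force: [-0.6, -1.0, -0.5]
width: 0.999
gripper_force: 0.0
```

Run:
```python
from h import *
d=snap('wrist'); save('wrist1.png',d['pixels']); s=d['s']
print(s['clock'],s['joints'],s['position']); print(Ro.from_rotvec(s['ee_rot']).as_matrix()); print(d['tool_from_camera'],d['mtx'],d['k1'])
```

```text
4.9 [-0.9419  0.5857  0.6878  1.5355 -0.3919  1.1629 -0.9587] [0.602  0.2823 0.2022]
[[ 0.7032  0.7109 -0.0008]
 [ 0.7109 -0.7032 -0.0006]
 [-0.001  -0.0001 -1.    ]]
[[ 0.0001 -0.9609 -0.277   0.074 ]
 [ 1.      0.0001  0.0001  0.0004]
 [-0.0001 -0.277   0.9609 -0.1575]
 [ 0.      0.      0.      1.    ]] [[331.1491   0.     317.7602]
 [  0.     331.1491 201.7963]
 [  0.       0.       1.    ]] -0.05673269793377854
```

View pics/wrist1.png

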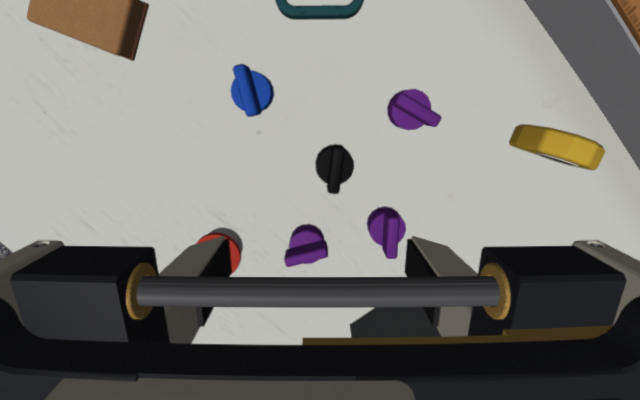

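Wrist view: the black knob is at (335,165), its bar nearly along the tool's x. Now I'll measure it from here.

```bash
cat >> h.py <<'E'
def knobfit(d,c,r=.035):
    P=world(d); px=d['pixels'].astype(int)
    dark=px.max(-1)<70
    m=(np.hypot(P[...,0]-c[0],P[...,1]-c[1])<r)&(d['range_z']>0)&(P[...,2]<.07)
    t=m&(P[...,2]>.044); b=P[t]; print('bar top n',len(b),'z',np.median(b[:,2]))
    r_=cv2.minAreaRect((b[:,:2]*1000).astype(np.float32)); print('rect mm',r_)
    w,v=np.linalg.eigh(np.cov(b[:,:2].T)); print('bar mean',b.mean(0),'az',np.degrees(np.arctan2(v[1,1],v[0,1])))
    k=m&(P[...,2]>.018)&(P[...,2]<.03); q=P[k]
    if len(q)>10: print('skirt',len(q),cv2.minEnclosingCircle((q[:,:2]*1000).astype(np.float32)))
E
python3 - <<'E'
from h import *
d=load('wrist'); P=world(d); print(P[167,335],P[100,200])
knobfit(d,(.622,.28),.045)
E
```

```text
[0.627  0.2839 0.0496] [ 0.5713  0.4271 -0.0007]
bar top n 593 z 0.04900504959218241
rect mm ((625.0233154296875, 281.1527099609375), (46.00550079345703, 12.069576263427734), 38.66202163696289)
bar mean [0.6257 0.282  0.0488] az -141.4173321585398
skirt 659 ((626.2069702148438, 282.7651062011719), 21.385583877563477)
```

Run:
```python
from h import *
plan([.6254,.2818,.0265],down(-51.4))
```

```text
shift total (units) [0.65 0.68 7.03] min rows 7.03
turn total (units, after shift) [-0.    0.01  1.18] min rows 1.18
```

Call:
carry_out:
  commands:
    - [0.6,0.65,0.68,0,0,0,0]
    - [0.6,0,0,0,0,0,0.59]
    - [0.6,0,0,0,0,0,0.59]
    - [0.6,0,0,1,0,0,0]
    - [0.6,0,0,1,0,0,0]
    - [0.6,0,0,1,0,0,0]
    - [0.6,0,0,1,0,0,0]
    - [0.6,0,0,1,0,0,0]

```text
clock: 5.75
position: [0.6256, 0.2819, 0.0766]
ee_rot: [-2.963, -1.044, 0.0]
force: [-0.4, -0.3, -0.1]
width: 0.602
gripper_force: 0.0
```

Run:
```python
from h import *
d=snap('wrist'); knobfit(d,(.6254,.2818),.045)
plan([.6254,.2818,.0265],down(-51.4))
```

```text
bar top n 1404 z 0.049121826676080935
rect mm ((625.1611328125, 281.3287353515625), (45.53789138793945, 11.899740219116211), 39.205039978027344)
bar mean [0.6262 0.282  0.0489] az -141.2546259444295
skirt 1498 ((626.5455932617188, 282.24505615234375), 21.303552627563477)
shift total (units) [0.09 0.04 1.83] min rows 1.83
turn total (units, after shift) [-0.02  0.06  0.04] min rows 0.06
```

Call:
carry_out:
  commands:
    - [0.6,0.03,0.0,0.9,0,0,0]
    - [0.6,0.0,0.0,0.93,0,0,0]
    - [0.6,0,0,0,0,0,0]
    - [0.0,0,0,0,0,0,0]
    - [0.0,0,0,0,0,0,0]
    - [0.0,0,0,0,0,0,0]
    - [0.0,0,0,0,0,0,0]
    - [0.0,0,0,0,0,0,0]
  squeeze: 40

```text
clock: 6.6
position: [0.6266, 0.2825, 0.0326]
ee_rot: [-2.964, -1.04, -0.001]
force: [0.0, 0.3, -0.6]
width: 0.211
gripper_force: 0.0
```

Call:
carry_out:
  commands:
    - [0.6,0,0,0,0,0,0]
    - [0.6,0,0,0,0,0,0]

```text
clock: 6.8
position: [0.6264, 0.2824, 0.0321]
ee_rot: [-2.964, -1.04, -0.0]
force: [-0.2, -0.0, -0.2]
width: 0.341
gripper_force: 0.0
```

Run:
```python
from h import *
for i in range(3):
    s=arm.observe(); print(s['clock'],s['position'],s['width']); arm.get_image('wrist')
```

```text
6.8 [0.6264 0.2824 0.0321] 0.3412695833753781
6.85 [0.6264 0.2823 0.032 ] 0.38220827939206525
6.9 [0.6264 0.2824 0.032 ] 0.4251740637834861
```

Call:
carry_out:
  commands:
    - [0.4,-0.04,0.0,0.22,0,0,0]
    - [0.4,0,0,0,0,0,0]
    - [0.0,0,0,0,0,0,0]
    - [0.0,0,0,0,0,0,0]
    - [0.0,0,0,0,0,0,0]
    - [0.0,0,0,0,0,0,0]
    - [0.0,0,0,0,0,0,0]
    - [0.0,0,0,0,0,0,0]
  squeeze: 40

```text
clock: 7.75
position: [0.6256, 0.2818, 0.0265]
ee_rot: [-2.964, -1.04, -0.0]
force: [0.2, 0.8, 0.2]
width: 0.128
gripper_force: 40.0
```

Call:
carry_out:
  commands:
    - [0.0,0,0,0,0,0,0]
    - [0.0,0,0,0,0,0,0]

```text
clock: 7.95
position: [0.6257, 0.2818, 0.0265]
ee_rot: [-2.964, -1.04, -0.0]
force: [0.2, 0.3, 1.5]
width: 0.128
gripper_force: 40.0
```

Call:
carry_out:
  commands:
    - [0,0,0,-0.4,0,0,0]
    - [0,0,0,-0.9,0,0,0]
    - [0,0,0,-1,0,0,0]
    - [0,0,0,-1,0,0,0]
    - [0,0,0,-1,0,0,0]
    - [0,0,0,-1,0,0,0]
    - [0,0,0,-1,0,0,0]
    - [0,0,0,-1,0,0,0]

```text
clock: 8.75
position: [0.6255, 0.2815, 0.2108]
ee_rot: [-2.965, -1.039, -0.001]
force: [-0.4, 0.1, -0.5]
width: 0.129
gripper_force: 40.0
```

```bash
cat >> h.py <<'E'
def seatR(az_n,tilt,ang,c=1):
    """spindle frame: z=n; x at ang deg left of up-slope."""
    a=np.radians(az_n); t=np.radians(tilt); n=np.array([np.sin(t)*np.cos(a),np.sin(t)*np.sin(a),np.cos(t)])
    up=np.array([0,0,1.])-n*n[2]; up/=np.linalg.norm(up); left=np.cross(n,up)
    g=np.radians(ang); x=np.cos(g)*up+np.sin(g)*left
    return np.c_[x,np.cross(n,x),n]
def toolR(S): # option C: tool y along spindle x, tool z=-n
    y=S[:,0]; z=-S[:,2]; return np.c_[np.cross(y,z),y,z]
E
python3 - <<'E'
from h import *
d=load('top'); P=world(d)
# panel outline for yaw, from height above panel plane, and collar
n=seatR(175.5,32,30)[:,2]; q=P[180:235,290:355].reshape(-1,3)
h0=np.median(q@n); h=P@n-h0
m=(np.abs(h)<.006); m[:, :270]=0; m[:,375:]=0; m[:160]=0; m[250:]=0
pts=P[m][:,:2]; print(cv2.minAreaRect((pts*1000).astype(np.float32)))
k=(h>.007)&(h<.035); k[:,:320]=0;k[:,350:]=0;k[:190]=0;k[225:]=0
b=P[k]; print('collar',len(b),b.mean(0),h0)
S=seatR(175.5,32,30); print(S)
c=np.array([.55,-.035,.118]); plan(c+n*.13,toolR(S))
E
```

```text
((562.3414306640625, 1.388702392578125), (219.91983032226562, 160.54635620117188), 84.14810180664062)
collar 253 [ 0.5518 -0.0325  0.1162] -0.2078581470080003
[[ 0.7714 -0.3548 -0.5283]
 [ 0.4408  0.8966  0.0416]
 [ 0.4589 -0.265   0.848 ]]
shift total (units) [-12.27   6.12  -0.7 ] min rows 12.27
turn total (units, after shift) [ -5.95   0.88 -13.04] min rows 13.04
```

Call:
carry_out:
  commands:
    - [0,-0.88,0.44,-0.1,0,0,0]
    - [0,-0.88,0.44,-0.1,0,0,0]
    - [0,-0.88,0.44,-0.1,0,0,0]
    - [0,-0.88,0.44,-0.1,0,0,0]
    - [0,-0.88,0.44,-0.1,0,0,0]
    - [0,-0.88,0.44,-0.1,0,0,0]
    - [0,-0.88,0.44,0,0,0,0]

```text
clock: 9.45
position: [0.5531, 0.1242, 0.225]
ee_rot: [-2.965, -1.039, -0.002]
force: [0.3, -0.4, 0.6]
width: 0.128
gripper_force: 40.0
```

Call:
carry_out:
  commands:
    - [0,-0.88,0.44,0,0,0,0]
    - [0,-0.88,0.44,0,0,0,0]
    - [0,-0.88,0.44,0,0,0,0]
    - [0,-0.88,0.44,0,0,0,0]
    - [0,-0.88,0.44,0,0,0,0]
    - [0,-0.88,0.44,0,0,0,0]
    - [0,-0.88,0.44,0,0,0,0]

```text
clock: 10.15
position: [0.4806, -0.0323, 0.2244]
ee_rot: [-2.964, -1.039, -0.001]
force: [0.4, -0.6, 0.1]
width: 0.13
gripper_force: 40.0
```

Call:
carry_out:
  commands:
    - [0,0,0,0,-0.4,0.06,-0.87]
    - [0,0,0,0,-0.4,0.06,-0.87]
    - [0,0,0,0,-0.4,0.06,-0.87]
    - [0,0,0,0,-0.4,0.06,-0.87]
    - [0,0,0,0,-0.4,0.06,-0.87]
    - [0,0,0,0,-0.4,0.06,-0.87]
    - [0,0,0,0,-0.4,0.06,-0.87]
    - [0,0,0,0,-0.4,0.06,-0.87]

```text
clock: 10.95
position: [0.4811, -0.0314, 0.2243]
ee_rot: [2.2, 1.816, 0.215]
force: [-0.3, -0.5, -0.5]
width: 0.128
gripper_force: 40.0
```

Call:
carry_out:
  commands:
    - [0,0,0,0,-0.4,0.06,-0.87]
    - [0,0,0,0,-0.4,0.06,-0.87]
    - [0,0,0,0,-0.4,0.06,-0.87]
    - [0,0,0,0,-0.4,0.06,-0.87]
    - [0,0,0,0,-0.4,0.06,-0.87]
    - [0,0,0,0,-0.4,0.06,-0.87]
    - [0,0,0,0,-0.4,0.06,-0.87]
    - [0,0,0,0,0,0,0]

```text
clock: 11.75
position: [0.4799, -0.0321, 0.2234]
ee_rot: [1.397, 2.219, 0.354]
force: [-0.4, 0.1, -0.9]
width: 0.129
gripper_force: 40.0
```

Run:
```python
from h import *
d=snap('wrist'); save('wrist2.png',d['pixels']); s=d['s']
print(s['clock'],s['joints'],s['position'],s['force']); R=Ro.from_rotvec(s['ee_rot']).as_matrix()
S=seatR(174.15,32,30);n=S[:,2]; print(np.degrees(Ro.from_matrix(R.T@toolR(S)).as_rotvec()))
plan(np.array([.5525,-.0335,.117])+n*.13,toolR(S))
```

```text
11.75 [-0.8984 -0.1596  0.7079  2.4243  0.7024  0.3639 -0.3239] [ 0.4799 -0.0321  0.2234] [-0.378   0.1176 -0.8711]
[ 0.6017 -0.5938  1.2106]
shift total (units) [ 0.11  0.26 -0.05] min rows 0.26
turn total (units, after shift) [ 0.1  -0.1   0.18] min rows 0.18
```

View pics/wrist2.png

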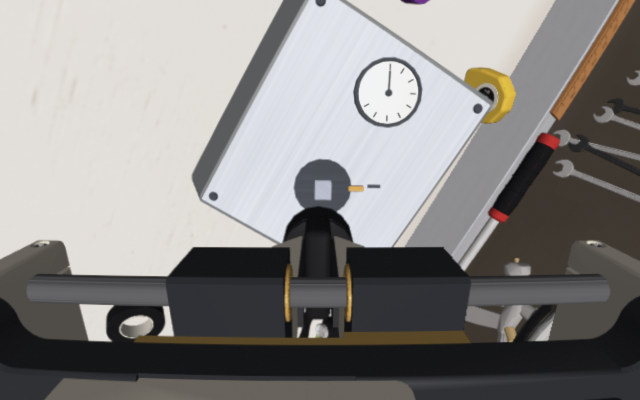

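The wrist view shows the collar at (322,187), the spindle square at (322,189) and the pointer at (356,188) toward the first mark (373,186). The knob is held at (318,235).

```bash
cat >> h.py <<'E'
def seatfit(d):
    P=world(d); px=d['pixels'].astype(int); vv,uu=np.mgrid[:400,:640]
    roi=(vv<235)&(uu>215)&(uu<480)&(d['range_z']>0)&(P[...,2]>.04)&(P[...,2]<.17)&(P[...,0]>.49)&(P[...,0]<.64)
    n0=seatR(174.15,32,0)[:,2]; h=P@n0; h0=np.median(h[roi]); q=P[roi&(abs(h-h0)<.004)]
    c=q.mean(0); n=np.linalg.svd(q-c,full_matrices=False)[2][2]; n*=np.sign(n[2])
    print('n',n,'tilt',np.degrees(np.arccos(n[2])),'az',np.degrees(np.arctan2(n[1],n[0])),len(q))
    S=seatR(174.15,32,0); n=S[:,2]; h=(P-c)@n
    B=S[:,:2]
    m=roi&(h>.008)&(h<.016)&(px.max(-1)<110)
    near=np.median(P[m],0); m&=np.linalg.norm(P-near,axis=-1)<.035
    xy=(P[m]-c)@B*1000; cc,r=cv2.minEnclosingCircle(xy.astype(np.float32)); hc=np.median(h[m]); print('collar',len(xy),'r',r,'h',hc)
    C=c+B@np.array(cc)/1000+n*hc; print('seat',C)
    t=(h-hc>.0145)&(h-hc<.022)&(np.linalg.norm(P-C,axis=-1)<.03); X=P[t]
    xy=((X-C)@B*1000); print('tip',len(X),'h',np.median((X-C)@n),cv2.minAreaRect(xy.astype(np.float32)))
    br=roi&(px[...,0]-px[...,2]>50)&(np.linalg.norm(P-C,axis=-1)<.06); xy=(P[br]-C)@B; print('pointer',br.sum(),xy.mean(0),'ang left',np.degrees(np.arctan2(xy.mean(0)[1],xy.mean(0)[0])))
    return C
E
python3 - <<'E'
from h import *
seatfit(load('wrist'))
E
```

```text
n [-0.5273  0.0542  0.8479] tilt 32.012363043622564 az 174.12865740361428 32808
collar 1816 r 25.19515037536621 h 0.011979113794764679
seat [ 0.5504 -0.0317  0.1131]
tip 229 h 0.01712530858090997 ((-0.2704434394836426, 0.07727241516113281), (13.739952087402344, 13.768895149230957), 27.095977783203125)
pointer 77 [0.0256 0.0147] ang left 29.89052892246579
```

Run:
```python
from h import *
S=seatR(174.15,32,30);n=S[:,2]; plan(np.array([.5504,-.0317,.1131])+n*.0565,toolR(S))
```

```text
shift total (units) [0.21 0.13 2.97] min rows 2.97
turn total (units, after shift) [ 0.1  -0.1   0.18] min rows 0.18
```

Call:
carry_out:
  commands:
    - [0,0.21,0.13,0.57,0,0,0]
    - [0,0,0,0.8,0,0,0]
    - [0,0,0,0.8,0,0,0]
    - [0,0,0,0.8,0,0,0]
    - [0,0,0,0,0.1,-0.1,0.18]
    - [0,0,0,0,0,0,0]
    - [0,0,0,0,0,0,0]

```text
clock: 12.5
position: [0.5137, -0.0297, 0.1764]
ee_rot: [1.418, 2.202, 0.328]
force: [0.5, 0.1, -0.8]
width: 0.133
gripper_force: 40.0
```

Run:
```python
from h import *
d=snap('wrist'); save('wrist3.png',cv2.resize(d['pixels'][100:300,200:440],(720,600)))
S=seatR(174.15,32,30);n=S[:,2]; plan(np.array([.5504,-.0317,.1131])+n*.0565,toolR(S)); print(d['s']['position'],d['s']['force'])
```

```text
shift total (units) [ 0.1  -0.05  0.67] min rows 0.67
turn total (units, after shift) [-0.04  0.08  0.08] min rows 0.08
[ 0.5137 -0.0297  0.1764] [ 0.4534  0.1271 -0.7972]
```

View pics/wrist3.png

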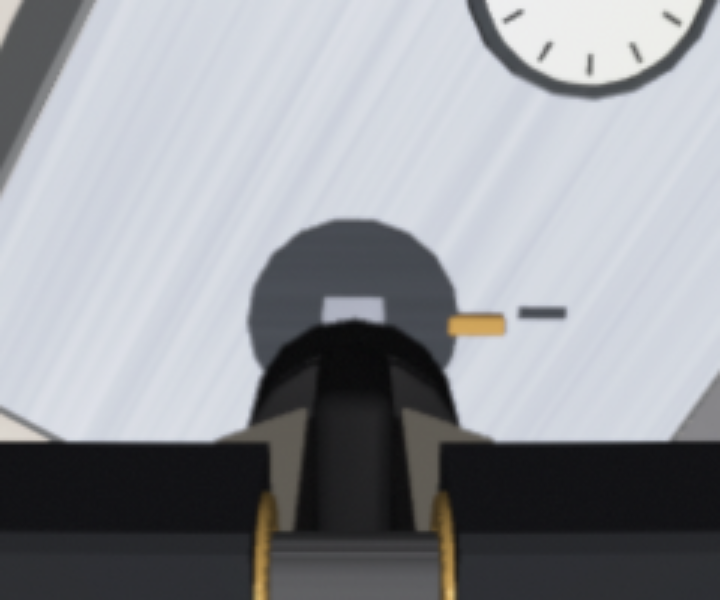

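The crop shows the knob lined up over the spindle square, crop (353,310), and not yet touching. I'll continue down.

Call:
carry_out:
  commands:
    - [0,0.1,-0.05,0.2,-0.04,0.08,0.08]
    - [0,0,0,0.25,0,0,0]
    - [0,0,0,0.2,0,0,0]
    - [0,0,0,0,0,0,0]
    - [0,0,0,0,0,0,0]

```text
clock: 13.05
position: [0.5191, -0.029, 0.1627]
ee_rot: [1.425, 2.202, 0.34]
force: [0.6, 0.1, -0.7]
width: 0.129
gripper_force: 40.0
```

Run:
```python
from h import *
S=seatR(174.15,32,30);n=S[:,2]; plan(np.array([.5504,-.0317,.1131])+n*.0265,toolR(S));s=arm.observe(); print(s['clock'],s['position'],s['force'],s['joints'])
```

```text
shift total (units) [0.01 0.03 1.29] min rows 1.29
turn total (units, after shift) [-0.01  0.01  0.01] min rows 0.01
13.05 [ 0.5191 -0.029   0.1627] [ 0.5768  0.0755 -0.7295] [-0.3212  0.1219  0.2017  2.4071  0.9531  0.1206 -0.6279]
```

Call:
carry_out:
  commands:
    - [0,0.01,0.03,0.25,0,0,0]
    - [0,0,0,0.2,0,0,0]
    - [0,0,0,0.2,0,0,0]
    - [0,0,0,0,0,0,0]

```text
clock: 13.45
position: [0.5282, -0.0291, 0.1489]
ee_rot: [1.424, 2.203, 0.339]
force: [0.5, -0.0, -0.8]
width: 0.128
gripper_force: 40.0
```

```bash
cat > chk.py <<'E'
from h import *
S=seatR(174.15,32,30);n=S[:,2]; plan(np.array([.5504,-.0317,.1131])+n*.0265,toolR(S));s=arm.observe(); R=Ro.from_rotvec(s['ee_rot']).as_matrix(); print(s['clock'],'tool force',R.T@s['force'],'torque',R.T@s['ft_torque'],s['joints'],s['width'])
E
python3 chk.py
```

```text
shift total (units) [-0.01 -0.01  0.63] min rows 0.63
turn total (units, after shift) [-0.02  0.01  0.02] min rows 0.02
13.45 tool force [0.0288 0.0432 0.9277] torque [ 0.6554  0.3242 -0.0548] [-0.1696  0.1708  0.0398  2.3949  1.3133  0.122  -0.9876] 0.12770917915135185
```

Call:
carry_out:
  commands:
    - [0,-0.01,-0.01,0.15,0,0,0]
    - [0,0,0,0.15,0,0,0]
    - [0,0,0,0.1,0,0,0]
    - [0,0,0,0,0,0,0]

```text
clock: 13.85
position: [0.5333, -0.0301, 0.1406]
ee_rot: [1.424, 2.203, 0.339]
force: [0.6, 0.5, 0.0]
width: 0.127
gripper_force: 40.0
```

```bash
python3 chk.py
```

```text
shift total (units) [0.01 0.   0.24] min rows 0.24
turn total (units, after shift) [-0.01  0.01  0.02] min rows 0.02
13.85 tool force [0.2531 0.6871 0.2815] torque [ 0.6447  0.2923 -0.039 ] [-0.1336  0.1978  0.0048  2.3919  1.5176  0.1226 -1.1892] 0.1272140082185899
```

Call:
carry_out:
  commands:
    - [0,0,0,0.12,0,0,0]
    - [0,0,0,0.1,0,0,0]
    - [0,0,0,0,0,0,0]
    - [0,0,0,0,0,0,0]

```text
clock: 14.25
position: [0.5361, -0.0306, 0.136]
ee_rot: [1.425, 2.202, 0.339]
force: [0.6, 0.7, -0.7]
width: 0.127
gripper_force: 40.0
```

```bash
python3 chk.py
```

```text
shift total (units) [0.01 0.01 0.02] min rows 0.02
turn total (units, after shift) [-0.01  0.01  0.01] min rows 0.01
14.25 tool force [0.6641 0.4214 0.8555] torque [ 0.6196  0.2936 -0.0211] [-0.1103  0.2128 -0.019   2.3896  1.6219  0.1269 -1.2924] 0.1266321466839442
```

No contact with the collar yet, so I'll go on in millimetre steps.

Call:
carry_out:
  commands:
    - [0,0,0,0.04,0,0,0]
    - [0,0,0,0,0,0,0]

```text
clock: 14.45
position: [0.5367, -0.0307, 0.1351]
ee_rot: [1.425, 2.202, 0.34]
force: [-3.1, 1.4, 2.9]
width: 0.126
gripper_force: 40.0
```

Call:
carry_out:
  commands:
    - [0,0,0,0.04,0,0,0]
    - [0,0,0,0,0,0,0]

```text
clock: 14.65
position: [0.5373, -0.0307, 0.1342]
ee_rot: [1.425, 2.202, 0.34]
force: [-2.6, 1.2, 4.9]
width: 0.13
gripper_force: 40.0
```

```bash
python3 chk.py
```

```text
shift total (units) [ 0.01  0.01 -0.07] min rows 0.07
turn total (units, after shift) [-0.01  0.01  0.01] min rows 0.01
14.65 tool force [ 0.6247  0.6959 -5.569 ] torque [ 0.6365  0.4128 -0.0574] [-0.0959  0.2191 -0.0344  2.3881  1.66    0.1302 -1.3297] 0.129511219291229
```

The knob is seated with about 5.6 N against it, which matches the spring preload. Next I push in about 6.5 mm.

Call:
carry_out:
  commands:
    - [0,0,0,0.09,0,0,0]
    - [0,0,0,0.09,0,0,0]
    - [0,0,0,0.08,0,0,0]
    - [0,0,0,0,0,0,0]
  squeeze: 55

```text
clock: 15.05
position: [0.5406, -0.0311, 0.1288]
ee_rot: [1.425, 2.202, 0.34]
force: [-5.7, 1.2, 8.6]
width: 0.127
gripper_force: 55.0
```

```bash
python3 chk.py
```

```text
shift total (units) [ 0.01  0.01 -0.32] min rows 0.32
turn total (units, after shift) [-0.01  0.01  0.01] min rows 0.01
15.05 tool force [  0.7037  -0.0117 -10.3549] torque [ 0.6733  0.4657 -0.0325] [-0.0539  0.2376 -0.0806  2.3839  1.7527  0.1433 -1.42  ] 0.12666830694993994
```

Call:
carry_out:
  commands:
    - [0,0,0,0,0,0,0.5]
    - [0,0,0,0,0,0,0.5]
    - [0,0,0,0,0,0,0.5]
    - [0,0,0,0,0,0,0.5]
    - [0,0,0,0,0,0,0.5]
    - [0,0,0,0,0,0,0.5]
    - [0,0,0,0,0,0,0]

```text
clock: 15.75
position: [0.5405, -0.0309, 0.1287]
ee_rot: [1.76, 1.986, 0.442]
force: [-6.4, 1.5, 8.6]
width: 0.129
gripper_force: 55.0
```

```bash
python3 chk.py
```

```text
shift total (units) [ 0.01  0.01 -0.32] min rows 0.32
turn total (units, after shift) [-0.01  0.01 -3.01] min rows 3.01
15.75 tool force [  1.0572  -0.7418 -10.7411] torque [ 0.8478  0.3025 -0.0207] [ 0.0044  0.2412 -0.1488  2.3795  1.7178  0.1604 -1.6848] 0.12865207690710934
```

Call:
carry_out:
  commands:
    - [0,0,0,0,0,0,0.6]
    - [0,0,0,0,0,0,0.6]
    - [0,0,0,0,0,0,0.6]
    - [0,0,0,0,0,0,0.6]
    - [0,0,0,0,0,0,0.6]
    - [0,0,0,0,0,0,0.6]
    - [0,0,0,0,0,0,0.6]
    - [0,0,0,0,0,0,0.6]

```text
clock: 16.55
position: [0.5404, -0.0305, 0.1287]
ee_rot: [2.234, 1.547, 0.591]
force: [-6.6, 2.7, 8.0]
width: 0.128
gripper_force: 55.0
```

```bash
python3 chk.py
```

```text
shift total (units) [-0.    0.01 -0.32] min rows 0.32
turn total (units, after shift) [-0.01  0.   -7.81] min rows 7.81
16.55 tool force [  1.526   -2.0001 -10.4162] torque [ 1.0123  0.0117 -0.1187] [ 0.0858  0.2478 -0.2438  2.3734  1.6817  0.1852 -2.1256] 0.12779810048174842
```

Call:
carry_out:
  commands:
    - [0,0,0,0,0,0,0.5]
    - [0,0,0,0,0,0,0.5]
    - [0,0,0,0,0,0,0.5]
    - [0,0,0,0,0,0,0.5]
    - [0,0,0,0,0,0,0.5]
    - [0,0,0,0,0,0,0.3]
    - [0,0,0,0,0,0,0]

```text
clock: 17.25
position: [0.5405, -0.0304, 0.1287]
ee_rot: [2.469, 1.243, 0.667]
force: [-6.6, 2.9, 9.2]
width: 0.122
gripper_force: 55.0
```

```bash
python3 chk.py
```

```text
shift total (units) [-0.01  0.01 -0.32] min rows 0.32
turn total (units, after shift) [ -0.01   0.   -10.59] min rows 10.59
17.25 tool force [  1.4496  -1.9612 -11.4216] torque [ 1.0767 -0.1656 -0.058 ] [ 0.1275  0.252  -0.2923  2.3702  1.6669  0.1983 -2.3872] 0.12234380369138238
```

Call:
carry_out:
  commands:
    - [0,0,0,0,0,0,0.3]
    - [0,0,0,0,0,0,0.3]
    - [0,0,0,0,0,0,0.3]
    - [0,0,0,0,0,0,0]

```text
clock: 17.65
position: [0.5408, -0.0303, 0.129]
ee_rot: [2.537, 1.138, 0.69]
force: [-4.3, 2.5, 8.9]
width: 0.128
gripper_force: 55.0
```

```bash
python3 chk.py
```

```text
shift total (units) [-0.02  0.   -0.32] min rows 0.32
turn total (units, after shift) [ -0.     0.   -11.49] min rows 11.49
17.65 tool force [ 2.1721 -0.4677 -9.9571] torque [ 0.8669 -0.1145 -0.119 ] [ 0.14    0.2532 -0.3071  2.3687  1.6629  0.2024 -2.4723] 0.12825168531986356
```

Call:
carry_out:
  commands:
    - [0,0,0,0,0,0,0.3]
    - [0,0,0,0,0,0,0.3]
    - [0,0,0,0,0,0,0]

```text
clock: 17.95
position: [0.5412, -0.0302, 0.1292]
ee_rot: [2.58, 1.065, 0.705]
force: [-5.1, 3.6, 9.1]
width: 0.125
gripper_force: 55.0
```

```bash
python3 chk.py; python3 -c "
from h import *
d=snap('wrist'); save('wrist4.png',cv2.resize(d['pixels'][90:290,200:440],(720,600)))"
```

```text
shift total (units) [-0.03 -0.01 -0.32] min rows 0.32
turn total (units, after shift) [  0.01   0.   -12.09] min rows 12.09
17.95 tool force [  2.4751  -1.782  -10.6431] torque [ 0.7303 -0.0428 -0.133 ] [ 0.1483  0.2541 -0.3167  2.3676  1.6604  0.2052 -2.5292] 0.12473201542673454
```

View pics/wrist4.png

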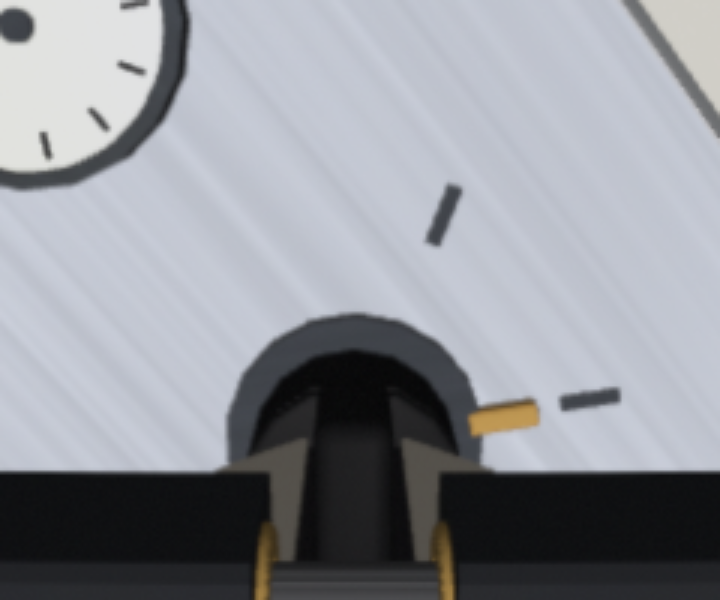

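The pointer, crop (505,417), now lines up with the second mark (590,399). I'll let the spindle spring out along its axis.

Call:
carry_out:
  commands:
    - [0,0,0,-0.07,0,0,0]
    - [0,0,0,-0.07,0,0,0]
    - [0,0,0,-0.07,0,0,0]
    - [0,0,0,-0.05,0,0,0]
    - [0,0,0,0,0,0,0]
    - [0,0,0,0,0,0,0]

```text
clock: 18.6
position: [0.5378, -0.0299, 0.1346]
ee_rot: [2.58, 1.066, 0.705]
force: [-1.8, 3.0, 5.2]
width: 0.127
gripper_force: 55.0
```

```bash
python3 chk.py
```

```text
shift total (units) [-0.03 -0.01 -0.06] min rows 0.06
turn total (units, after shift) [  0.     0.   -12.08] min rows 12.08
18.6 tool force [ 2.7312 -1.0402 -5.4998] torque [ 0.6974  0.0048 -0.1419] [ 0.1349  0.2359 -0.3012  2.3699  1.5884  0.1965 -2.4592] 0.1266778702112408
```

Call:
carry_out:
  commands:
    - [0,0,0,0,0,0,0]
    - [0.4,0,0,0,0,0,0]
    - [0.5,0,0,0,0,0,0]
    - [0.6,0,0,0,0,0,0]
    - [0.6,0,0,0,0,0,0]
    - [0.6,0,0,0,0,0,0]
  squeeze: 10

```text
clock: 19.2
position: [0.5372, -0.031, 0.134]
ee_rot: [2.58, 1.064, 0.702]
force: [0.3, -0.1, 0.2]
width: 0.52
gripper_force: 0.0
```

Call:
carry_out:
  commands:
    - [0.6,0,0,-0.3,0,0,0]
    - [0.6,0,0,-0.6,0,0,0]
    - [0.6,0,0,-0.8,0,0,0]
    - [0.6,0,0,-0.8,0,0,0]
    - [0.6,0,0,-0.8,0,0,0]
    - [0.6,0,0,-0.5,0,0,0]
    - [0.6,0,0,0,0,0,0]

```text
clock: 19.9
position: [0.4888, -0.0262, 0.2138]
ee_rot: [2.578, 1.062, 0.705]
force: [0.8, -0.7, -0.8]
width: 0.6
gripper_force: 0.0
```

```bash
python3 chk.py
python3 - <<'E'
from h import *
d=snap('wrist'); save('wrist5.png',d['pixels']); P=world(d); S=seatR(174.15,32,0);n=S[:,2];C=np.array([.5504,-.0317,.1131])-n*.001
h=(P-C)@n; q=(P-C)@S[:,:2]; r=np.hypot(q[...,0],q[...,1]); ok=d['range_z']>0
t=ok&(r<.03)&(h>.044)&(h<.06); print('bar top',t.sum(),np.median(h[t]),cv2.minAreaRect((q[t]*1000).astype(np.float32)))
px=d['pixels'].astype(int); b=ok&(r<.05)&(px[...,0]-px[...,2]>50); m=q[b].mean(0); print('pointer',b.sum(),np.degrees(np.arctan2(m[1],m[0])),np.median(h[b]))
p=ok&(r>.05)&(r<.07)&(abs(h+.011)<.006); print('panel h',np.median(h[p]))
for a in(.022,.026): 
    k=ok&(r<.021)&(abs(h-.024)<.004); 
print('skirt top',k.sum(),np.median(h[k])); k=ok&(r>.0225)&(r<.0255)&(abs(h)<.005); print('collar',k.sum(),np.median(h[k]))
E
```

```text
shift total (units) [ 0.   -0.06  3.67] min rows 3.67
turn total (units, after shift) [  0.02   0.03 -12.1 ] min rows 12.1
19.9 tool force [-0.3328  0.639   1.1032] torque [ 0.4676 -0.5282 -0.0933] [ 0.3139  0.0051 -0.4681  2.3511  0.5342  0.2779 -1.421 ] 0.5997770321609325
bar top 975 0.050542173859113276 ((0.13635921478271484, 0.42293548583984375), (44.93588638305664, 11.503281593322754), 50.905792236328125)
pointer 604 37.36851754913316 0.2044403014447413
panel h -0.011064766201800427
skirt top 1094 0.024806293325812946
collar 400 0.0008692660494279759
```

View pics/wrist5.png

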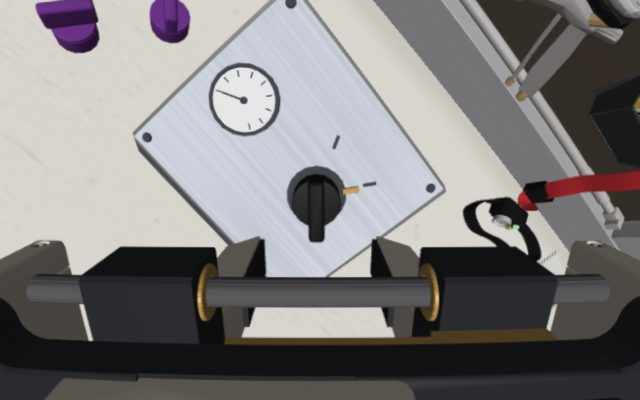

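The knob sits on the collar: its top is 49.7 mm above it. The collar is 11.9 mm above the panel, so the spindle has sprung out. The pointer (350,190) is at the second mark (370,184), and the gripper is clear.

```bash
python3 -c "
from cell import arm
print(arm.sign_off())"
```

```text
the job is handed in; nothing more can be done
None
```

The knob is fully on the spindle, turned clockwise to the second mark and sprung back out there; I handed the job in at about 20 s with the gripper clear, but the hand-in returned no verdict.

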